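# Set out the welding mandrels by height on the presetting rail

## Task

Get the mandrels ready for the welding chuck: stand the four steel mandrels upright on the four black pads of the aluminium rail, one centred on each pad, in order of height, with the tallest on the pad next to the dark stop block and the shortest on the pad farthest from it. Do not tip any of them over on the way.

Things in the scene. Friction and masses are not known exactly. Their poses are not given: they have to be found in the camera images.
- mandrel_45_center (a point): centre (half-way up, on the axis) of the 45 mm tall turned steel mandrel: a plain upright steel cylinder 34 mm in diameter and 45 mm high with a dark groove and a centre hole at its top; it starts standing on the bench (z up). It weighs up to 0.6 kg
- mandrel_60_center (a point): centre (half-way up, on the axis) of the 60 mm tall turned steel mandrel: a plain upright steel cylinder 26 mm in diameter and 60 mm high with a dark groove and a centre hole at its top; it starts standing on the bench (z up). It weighs up to 0.6 kg
- mandrel_75_center (a point): centre (half-way up, on the axis) of the 75 mm tall turned steel mandrel: a plain upright steel cylinder 32 mm in diameter and 75 mm high with a dark groove and a centre hole at its top; it starts standing on the bench (z up). It weighs up to 0.6 kg
- mandrel_90_center (a point): centre (half-way up, on the axis) of the 90 mm tall turned steel mandrel: a plain upright steel cylinder 28 mm in diameter and 90 mm high with a dark groove and a centre hole at its top; it starts standing on the bench (z up). It weighs up to 0.6 kg
- seat_a: first of the four alike round black pads in a straight row (order a, b, c, d) on the aluminium presetting rail, fixed; 48 mm in diameter, 3 mm thick, about 62 mm from the next. Origin: centre of its underside, which lies on the rail's upper face 15 mm over the bench, so the pad's top is 3 mm above its origin. Its y axis runs along the row, x across it, z up. The rail is 62 mm wide
- seat_b: second of the four alike round black pads in a straight row (order a, b, c, d) on the aluminium presetting rail, fixed; 48 mm in diameter, 3 mm thick, about 62 mm from the next. Origin: centre of its underside, which lies on the rail's upper face 15 mm over the bench, so the pad's top is 3 mm above its origin. Its y axis runs along the row, x across it, z up. The rail is 62 mm wide
- seat_c: third of the four alike round black pads in a straight row (order a, b, c, d) on the aluminium presetting rail, fixed; 48 mm in diameter, 3 mm thick, about 62 mm from the next. Origin: centre of its underside, which lies on the rail's upper face 15 mm over the bench, so the pad's top is 3 mm above its origin. Its y axis runs along the row, x across it, z up. The rail is 62 mm wide
- seat_d: fourth of the four alike round black pads in a straight row (order a, b, c, d) on the aluminium presetting rail, fixed; 48 mm in diameter, 3 mm thick, about 62 mm from the next. Origin: centre of its underside, which lies on the rail's upper face 15 mm over the bench, so the pad's top is 3 mm above its origin. Its y axis runs along the row, x across it, z up. The rail is 62 mm wide
- stop: dark steel stop block bolted on one end of the rail, next to seat_a in some starts and next to seat_d in others; 50 mm across the rail, 24 mm along it, 45 mm high, about 59 mm along the row from the nearest pad's centre. Origin: centre of its underside (on the rail's upper face). The other end of the rail bears only a flat 5 mm aluminium plate
Not all that is in view belongs to the job. Leave any pink look-alike of the part that bears mandrel_60_center alone.

How it is judged:
By the outcome, as a careful person would: the job done as asked, in the order asked, and still so for the second after the job is handed in, with the robot touching nothing.
It also fails if it takes over 96 s, if anything falls off the work surface, if the arm or the gripper's body presses on something with over 40 N, if the wrist force passes 120 N, or if a joint passes its speed limit or range.

## Robot

A 6-joint arm with a two-finger parallel gripper is mounted at the origin on the work surface. World frame = base frame: x ahead of the robot, y to its left, z up, the work surface at z = 0. Lengths are in m, angles in rad, forces in N, time in s.
With the tool pointing down it reaches from about 0.35 to 0.925 m from the base axis. Payload 6.4 kg.
Tool frame: the origin (TCP) lies at the very end of the fingers, on their centre line; the grasp point (between the pads) lies 19 mm behind it; z points along the fingers, y is the direction in which the jaws open and shut (so a half turn about z gives the same grasp; the last joint's range is limited). The gripper opens to 85 mm and grips with 20 to 120 N. Pads are 22 mm wide; open, the fingers measure 114 mm over their backs; the gripper's body (76 mm by 85 mm) begins 54 mm behind the grasp point. The pads swing forward as they close: fully open they stand 13 mm farther back than shut.
Start: joints at [1.154, 0.245, 1.558, -0, 1.339, -0.174], TCP at [0.156, 0.631, 0.231] pointing down, gripper open.
Joint ranges: [-3.13, 3.13], [-1.02, 2.26], [0.13, 2.54], [-0.95, 4.09], [0.21, 2.88], [-2.74, 2.74]. Speed limits (rad/s): [2.57, 2.57, 3.14, 3.14, 3.14, 3.14].

## Interface

Orientations are given as a rotation vector (axis times angle).
In Python, from bench import get_state, camera, hand_in, recognise, pinpoint gives the robot as it stands.
- The arm moves only by the tool servo_tool, never from a script. Its argument "moves" is a list of rows, each an object of numbers: "rx", "ry", "rz": the turn, a rotation vector about the tool's x, y, z in rad; "x", "y", "z": the shift along the tool's x, y, z in units of 30 mm (1.0 is 30 mm); "claw": the finger opening in mm, from 0 to 85.4. A call has 1 to 5 rows; each row is the pose to reach, as a shift and turn from the pose commanded when the call began, along the tool's axes at that moment; what a row does not reach only later rows make up. A row lasts 1/8 s, in which the tool goes at most 62.5 mm and 10.7 degrees, less where a joint would pass 70% of its speed; a pose out of reach is approached as far as the arm can. A call with a gripper value outside its range is refused whole. The fingers move at their own pace and stop on an object; "squeeze" is the grip in N (left out, the last holds). Time passes only in rows, so rows that repeat a pose let the fingers close. It gives the time, the measured TCP pose, the force and the opening at its end, in the units of the state.
- get_state(): the state, without advancing time (a new reading comes with each control period).
- camera(name): name is "scene" or "top" or "wrist"; returns a dict with "img" (384x512x3 uint8, red, green, blue), "intrinsics" (3x3 intrinsics, pixels), "R" (3x3) and "t" (3): a world point X has camera coordinates R X + t; the wrist camera has in their place "T_tool_cam" (4x4, takes a point from camera to tool coordinates, whose origin is the TCP and whose axes are the flange's). Camera axes: x right, y down, z forward; pixel columns grow to the right and rows downward; lengths in m; the calibration is good to about 2 mm. A picture is of the moment at which its call begins: read the wrist's pose just before it. There is no depth.
- hand_in(): hands the job in, once; it reports no verdict.
Trained networks look in a picture, given as the dict that the camera call returned (one of the last four; its "shot" number tells which), for a name from the list of things; names that differ only in an ending like _2 or _b are one class to them, and where a whole thing is asked for, a point or a joint stands for the part that bears it (a point fixed in the world has none). Each returns a list of dicts, best first, with "score" (0 to 1); they miss things now and then, are a little off and sometimes report something else, mostly with a low value. They report only what shows in the picture. A call takes as long as a camera call. They do not tell look-alikes from the thing itself.
- recognise(name, picture): "pixel" ([row, column] in pixels, amid what is visible of it).
- pinpoint(name, picture): "pixel" ([row, column] in pixels: a listed point, or the origin of a listed thing).
The state is a dict: "time": time; "joints": joint angles; "dq": joint speeds; "joint_efforts": joint torques, N m; "position": TCP position; "ee_rot": TCP orientation; "contact_force": force on the tool from outside, world axes, zero at the start; "torque": the same for the moment, N m; "width": opening from 0.0 (shut) to 1.0 (fully open).
Only numpy, scipy, OpenCV 4.12 (cv2) and the standard library are available. Lean on these libraries where they do the work, as an engineer would, in place of code of your own. Each camera call takes 0.05 s, during which the arm holds its last target. There are 200 camera calls.

## Working session

There is one attempt and no reset: what is moved stays moved. The work goes in short steps, Python scripts to look and compute and a tool call to move; the robot and the scene stay as the last step left them, time stands still between calls to the robot, and variables do not carry over. Pictures are saved under pics/ and viewed, about 12 in all and at most 16, crops included, and the job is handed in when it is done.

Besides the shell and the picture viewer there is one more tool, called after ">>>" by a JSON object that holds its "fn" and its "kwargs". servo_tool: Moves the arm, as the interface text tells. Its arguments: {"type":"object","properties":{"moves":{"type":"array","items":{"type":"object","properties":{"rx":{"type":"number"},"ry":{"type":"number"},"rz":{"type":"number"},"x":{"type":"number"},"y":{"type":"number"},"z":{"type":"number"},"claw":{"type":"number"}}}},"squeeze":{"type":"number"}},"required":["moves"]}

```bash
mkdir -p pics
cat > h.py <<'E'
import numpy as np, cv2
from bench import get_state, camera, hand_in, recognise, pinpoint
from scipy.spatial.transform import Rotation as Rn
def save(c,n): cv2.imwrite('pics/'+n,cv2.cvtColor(c['img'],cv2.COLOR_RGB2BGR))
def ray(c,px):
    K=np.array(c['intrinsics']);d=np.linalg.inv(K)@[px[1],px[0],1]
    if 'R' in c: R=np.array(c['R']);return -R.T@np.array(c['t']),R.T@d
    s=c['st'];Rt=Rn.from_rotvec(s['ee_rot']).as_matrix();T=np.array(c['T_tool_cam'])
    return np.array(s['position'])+Rt@T[:3,3],Rt@T[:3,:3]@d
def cam(n):
    s=get_state();c=camera(n);c['st']=s;return c
def atz(c,px,z):
    o,d=ray(c,px);return o+d*(z-o[2])/d[2]
E
python3 - <<'E'
from h import *
print(get_state())
for n in('top','scene'):
    c=cam(n);save(c,n+'0.png')
    for m,z in(('mandrel_45_center',.0225),('mandrel_60_center',.03),('mandrel_75_center',.0375),('mandrel_90_center',.045),('seat_a',.015),('seat_d',.015),('stop',.015)):
        for r in pinpoint(m,c)[:5]: print(n,m,round(r['score'],2),np.round(r['pixel']),np.round(atz(c,r['pixel'],z),3))
E
```

```text
{'time': 0.0, 'joints': array([ 1.15391875e+00,  2.45810172e-01,  1.55905864e+00, -1.10400850e-05,
        1.33867575e+00, -1.74086908e-01]), 'dq': array([ 0.00011018, -0.00107256,  0.00137984,  0.00029605, -0.00093738,
        0.00056794]), 'joint_efforts': array([-1.94150613e-03, -4.29523981e+01, -3.26121569e+01, -2.15812315e-04,
        5.48683791e-03,  1.60083522e-05]), 'position': array([0.15602184, 0.6304084 , 0.23015882]), 'ee_rot': array([-3.80366946e-01, -3.11791762e+00,  2.93756970e-03]), 'contact_force': array([ 0.04208022,  0.618365  , -0.47997063]), 'torque': array([-0.02219128, -0.03839535, -0.01341128]), 'width': 1.0017814308432071}
top mandrel_45_center 0.58 [242. 297.] [ 0.469 -0.074  0.022]
top mandrel_60_center 0.61 [222. 397.] [ 0.513 -0.302  0.03 ]
top mandrel_60_center 0.51 [250. 377.] [ 0.45  -0.253  0.03 ]
top mandrel_75_center 0.59 [235. 234.] [0.487 0.071 0.037]
top mandrel_90_center 0.74 [259. 159.] [0.434 0.241 0.045]
top mandrel_90_center 0.21 [179. 310.] [ 0.614 -0.105  0.045]
top seat_a 0.89 [178. 208.] [0.627 0.137 0.015]
top seat_a 0.86 [179. 234.] [0
[... 494 characters left out ...]
 mandrel_60_center 0.7 [198. 140.] [ 0.445 -0.259  0.03 ]
scene mandrel_75_center 0.59 [170. 265.] [0.482 0.066 0.037]
scene mandrel_75_center 0.16 [223. 245.] [ 0.643 -0.064  0.037]
scene mandrel_90_center 0.63 [141. 318.] [0.433 0.26  0.045]
scene seat_a 0.75 [205. 290.] [0.613 0.068 0.015]
scene seat_a 0.67 [204. 318.] [0.637 0.134 0.015]
scene seat_a 0.57 [222. 246.] [ 0.62  -0.052  0.015]
scene seat_a 0.54 [212. 269.] [0.614 0.012 0.015]
scene seat_d 0.75 [205. 290.] [0.613 0.068 0.015]
scene seat_d 0.67 [204. 318.] [0.637 0.134 0.015]
scene seat_d 0.57 [222. 246.] [ 0.62  -0.052  0.015]
scene seat_d 0.54 [212. 269.] [0.614 0.012 0.015]
scene stop 0.82 [232. 223.] [ 0.626 -0.112  0.015]
```

```bash
python3 -c "
import cv2
a=cv2.imread('pics/top0.png')[120:330,100:450];b=cv2.imread('pics/scene0.png')[80:290,80:400]
cv2.imwrite('pics/t1.png',cv2.resize(a,(800,480),interpolation=2));cv2.imwrite('pics/s1.png',cv2.resize(b,(800,525),interpolation=2))"
```

```text
(no output)
```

View pics/t1.png

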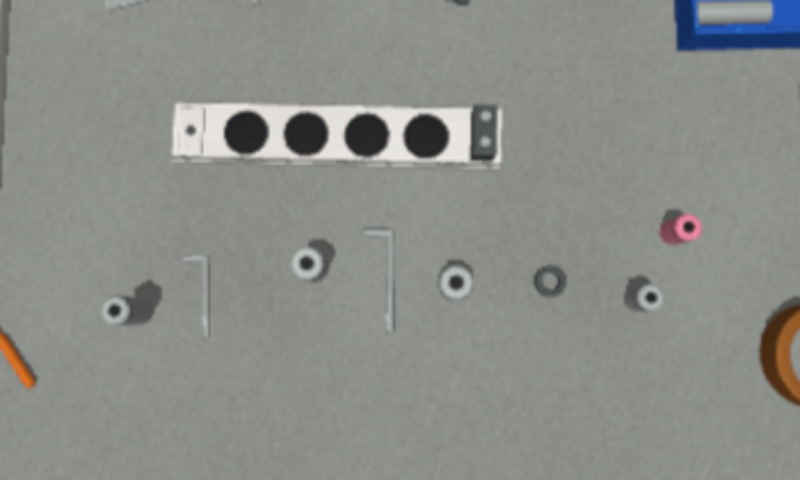

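View pics/s1.png

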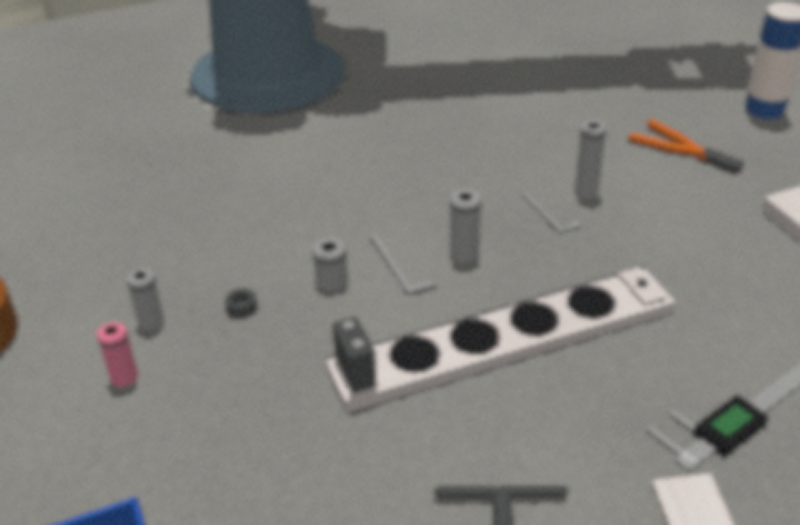

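The stop is at the -y end of the rail (top crop, px 483,130). The pads, in order from the stop, lie at y ≈ -0.053, 0.01, 0.072 and 0.135. The mandrels from left to right are 90, 75, 45 and 60. The pink look-alike is at about (0.52, -0.305), and there is a loose nut between the 45 and the 60. I'll start with the 90 and turn the tool so the jaws open along world x.

>>> {"fn": "servo_tool", "kwargs": {"moves": [{"x":-12.1,"y":-10.3,"rz":1.328,"claw":70},{"x":-12.1,"y":-10.3,"rz":1.328,"claw":70},{"x":-12.1,"y":-10.3,"rz":1.328,"claw":70},{"x":-12.1,"y":-10.3,"rz":1.328,"claw":70},{"x":-12.1,"y":-10.3,"rz":1.328,"claw":70}], "squeeze": 50}}

```text
validation failed for argument at $.mo...
```

```bash
cat >> h.py <<'E'
def to(x,y,z):
    s=get_state();R=Rn.from_rotvec(s['ee_rot']).as_matrix()
    G=np.array([[0,1,0],[1,0,0],[0,0,-1.]])
    print('at',np.round(s['position'],4),'t',round(s['time'],2),'shift',np.round(R.T@(np.array([x,y,z])-s['position'])/.03,2),'rot',np.round(Rn.from_matrix(R.T@G).as_rotvec(),3),'w',round(s['width']*85.4,1),'F',np.round(s['contact_force'],1))
E
python3 - <<'E'
from h import *
to(.434,.245,.23)
c=cam('wrist');print(np.round(c['T_tool_cam'],3),np.round(c['intrinsics']))
E
```

```text
at [0.1562 0.6309 0.2313] t 0.8 shift [-12.08 -10.26   0.04] rot [-0.     0.     1.328] w 85.3 F [ 0.7  0.2 -0.4]
[[-0.    -0.952 -0.306  0.078]
 [ 1.    -0.     0.     0.   ]
 [-0.    -0.306  0.952 -0.144]
 [ 0.     0.     0.     1.   ]] [[305.   0. 256.]
 [  0. 305. 194.]
 [  0.   0.   1.]]
```

>>> {"fn": "servo_tool", "kwargs": {"moves": [{"x":-1.5,"y":-1.3,"rz":0.166,"claw":70},{"x":-3,"y":-2.6,"rz":0.332,"claw":70},{"x":-4.5,"y":-3.9,"rz":0.498,"claw":70},{"x":-6,"y":-5.2,"rz":0.664,"claw":70},{"x":-7.5,"y":-6.4,"rz":0.83,"claw":70}], "squeeze": 50}}

```text
validation failed for argument at $.mo...
```

Run:
```python
from h import *
to(.434,.245,.23)
```

```text
at [0.1563 0.6309 0.2313] t 0.85 shift [-12.08 -10.26   0.04] rot [0.    0.    1.328] w 85.0 F [0.1 0.9 1.1]
```

>>> {"fn": "servo_tool", "kwargs": {"moves": [{"x":-1,"y":-1,"z":0,"rx":0,"ry":0,"rz":0.16,"claw":70}]}}

```text
time: 0.98
position: [0.1776, 0.5953, 0.2313]
ee_rot: [0.631, 3.078, 0.001]
contact_force: [1.6, 0.4, -0.9]
width: 0.829
```

>>> {"fn": "servo_tool", "kwargs": {"moves": [{"x":-1.5,"y":-1.3,"z":0,"rx":0,"ry":0,"rz":0.166,"claw":70},{"x":-3,"y":-2.6,"z":0,"rx":0,"ry":0,"rz":0.332,"claw":70},{"x":-4.5,"y":-3.9,"z":0,"rx":0,"ry":0,"rz":0.498,"claw":70},{"x":-6,"y":-5.2,"z":0,"rx":0,"ry":0,"rz":0.664,"claw":70},{"x":-7.5,"y":-6.4,"z":0,"rx":0,"ry":0,"rz":0.83,"claw":70}], "squeeze": 50}}

```text
time: 1.6
position: [0.3104, 0.3281, 0.2316]
ee_rot: [1.822, 2.558, 0.001]
contact_force: [1.3, -0.3, 1.1]
width: 0.819
```

Run:
```python
from h import *
to(.434,.245,.23)
```

```text
at [0.3104 0.3281 0.2316] t 1.6 shift [-3.96  2.99  0.05] rot [ 0.001 -0.     0.333] w 69.9 F [ 1.3 -0.3  1.1]
```

Every row needs all seven fields. Next I go above the 90.

>>> {"fn": "servo_tool", "kwargs": {"moves": [{"x":-3.96,"y":2.99,"z":0,"rx":0,"ry":0,"rz":0.333,"claw":70},{"x":-3.96,"y":2.99,"z":0,"rx":0,"ry":0,"rz":0.333,"claw":70},{"x":-3.96,"y":2.99,"z":0,"rx":0,"ry":0,"rz":0.333,"claw":70},{"x":-3.96,"y":2.99,"z":0,"rx":0,"ry":0,"rz":0.333,"claw":70},{"x":-3.96,"y":2.99,"z":0,"rx":0,"ry":0,"rz":0.333,"claw":70}]}}

```text
time: 2.22
position: [0.4333, 0.2478, 0.2312]
ee_rot: [-2.215, -2.227, 0.0]
contact_force: [-0.1, -1.1, -0.5]
width: 0.825
```

```bash
cat >> h.py <<'E'
def look(m,z,f):
    c=cam('wrist');save(c,f)
    for r in pinpoint(m,c)[:4]: print(m,round(r['score'],2),np.round(r['pixel']),np.round(atz(c,r['pixel'],z),4))
E
python3 - <<'E'
from h import *
to(.434,.245,.23)
look('mandrel_90_center',.045,'w1.png')
E
```

```text
at [0.4333 0.2478 0.2312] t 2.23 shift [-0.09  0.02  0.04] rot [-0.001 -0.     0.006] w 70.4 F [-0.1 -1.1 -0.5]
mandrel_90_center 0.81 [175. 265.] [0.444 0.243 0.045]
```

View pics/w1.png

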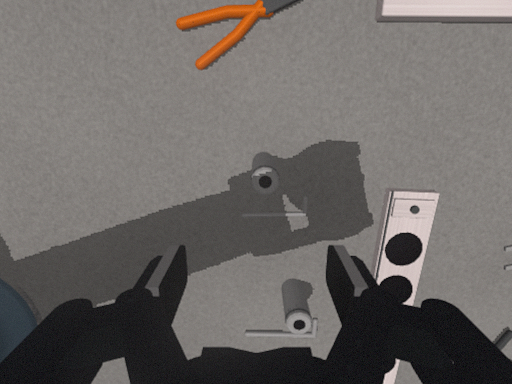

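The wrist view shows the 90 at (180, 265) with its centre hole, and the 75 below at (322, 298). I go down to z = 0.13 and measure from the hole.

>>> {"fn": "servo_tool", "kwargs": {"moves": [{"x":-0.1,"y":0.3,"z":1.7,"rx":0,"ry":0,"rz":0.006,"claw":70},{"x":-0.1,"y":0.3,"z":3.3,"rx":0,"ry":0,"rz":0.006,"claw":70},{"x":-0.1,"y":0.3,"z":3.3,"rx":0,"ry":0,"rz":0.006,"claw":70}]}}

```text
time: 2.7
position: [0.4393, 0.2443, 0.1287]
ee_rot: [-2.218, -2.219, 0.012]
contact_force: [-0.1, 0.1, 0.1]
width: 0.818
```

```bash
cat >> h.py <<'E'
def hole(f,ztop,rad,xy):
    # outline of the dark centre hole nearest to the expected place
    c=cam('wrist');save(c,f);g=cv2.GaussianBlur(cv2.cvtColor(c['img'],cv2.COLOR_RGB2GRAY),(3,3),0)
    best=[]
    for th in(30,40,50,60,70):
        n,l,st,ce=cv2.connectedComponentsWithStats((g<th).astype(np.uint8))
        for i in range(1,n):
            w,h,a=st[i][2:5]
            if 30<a<1500 and .6<w/h<1.7 and a>.6*w*h:
                p=atz(c,ce[i][::-1],ztop);d=np.hypot(*(p[:2]-xy))
                if d<.03: best.append((round(d,4),th,a,np.round(ce[i]),np.round(p,4)))
    for b in best: print(*b)
E
python3 - <<'E'
from h import *
to(.442,.245,.13)
look('mandrel_90_center',.045,'w2.png')
hole('w2.png',.09,0,[.442,.245])
E
```

```text
at [0.4393 0.2443 0.1287] t 2.7 shift [ 0.02  0.09 -0.04] rot [-0.008  0.002  0.   ] w 69.9 F [-0.1  0.1  0.1]
mandrel_90_center 0.95 [199. 262.] [0.4441 0.2458 0.045 ]
0.0026 40 209 [254. 217.] [0.4422 0.2476 0.09  ]
0.0026 50 241 [254. 217.] [0.4422 0.2476 0.09  ]
0.0026 60 258 [254. 217.] [0.4422 0.2476 0.09  ]
0.0025 70 281 [254. 217.] [0.4423 0.2475 0.09  ]
```

View pics/w2.png

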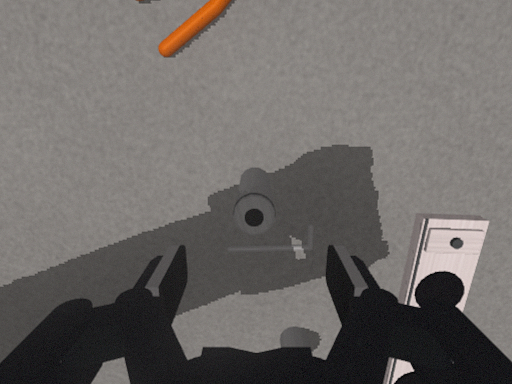

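Run:
```python
from h import *
hole('w3.png',.09,0,[.442,.245])
to(.442,.247,.13)
```

```text
0.0025 40 208 [252. 217.] [0.4422 0.2475 0.09  ]
0.0026 50 238 [252. 217.] [0.4422 0.2476 0.09  ]
0.0025 60 259 [252. 217.] [0.4423 0.2475 0.09  ]
0.0026 70 285 [252. 217.] [0.4422 0.2476 0.09  ]
at [0.4444 0.2453 0.135 ] t 2.9 shift [ 0.06 -0.08  0.17] rot [ 0.005 -0.001 -0.   ] w 69.9 F [0.7 0.6 0.2]
```

>>> {"fn": "servo_tool", "kwargs": {"moves": [{"x":0.09,"y":0,"z":1.2,"rx":0,"ry":0,"rz":0,"claw":60},{"x":0.09,"y":0,"z":2.4,"rx":0,"ry":0,"rz":0,"claw":50},{"x":0.09,"y":0,"z":3.37,"rx":0,"ry":0,"rz":0,"claw":45},{"x":0.09,"y":0,"z":3.37,"rx":0,"ry":0,"rz":0,"claw":40},{"x":0.09,"y":0,"z":3.37,"rx":0,"ry":0,"rz":0,"claw":36}], "squeeze": 60}}

```text
time: 3.52
position: [0.4447, 0.2478, 0.0335]
ee_rot: [2.221, 2.219, 0.006]
contact_force: [0.8, -0.8, -0.1]
width: 0.422
```

>>> {"fn": "servo_tool", "kwargs": {"moves": [{"x":0,"y":0,"z":0,"rx":0,"ry":0,"rz":0,"claw":30},{"x":0,"y":0,"z":0,"rx":0,"ry":0,"rz":0,"claw":20},{"x":0,"y":0,"z":0,"rx":0,"ry":0,"rz":0,"claw":20},{"x":0,"y":0,"z":0,"rx":0,"ry":0,"rz":0,"claw":20}]}}

```text
time: 4.03
position: [0.4442, 0.2477, 0.0331]
ee_rot: [2.222, 2.22, 0.004]
contact_force: [-2.3, -0.2, 7.4]
width: 0.315
```

Run:
```python
from h import *
to(.442,.247,.2)
c=cam('wrist');save(c,'w4.png')
```

```text
at [0.4442 0.2477 0.0331] t 4.03 shift [-0.02 -0.06 -5.56] rot [ 0.003 -0.001 -0.001] w 26.9 F [-2.3 -0.2  7.4]
```

View pics/w4.png

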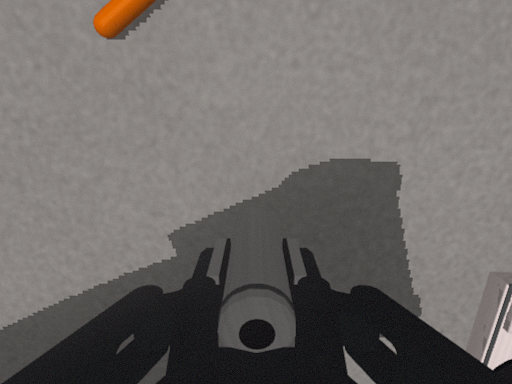

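Gripped at 26.9 mm. I lift it and go to a viewing spot beside the rail.

>>> {"fn": "servo_tool", "kwargs": {"moves": [{"x":0,"y":0,"z":-1,"rx":0,"ry":0,"rz":0,"claw":20},{"x":0,"y":0,"z":-2.5,"rx":0,"ry":0,"rz":0,"claw":20},{"x":0,"y":0,"z":-4,"rx":0,"ry":0,"rz":0,"claw":20},{"x":-1.6,"y":0.7,"z":-5,"rx":0,"ry":0,"rz":0,"claw":20},{"x":-3.2,"y":1.4,"z":-5.5,"rx":0,"ry":0,"rz":0,"claw":20}]}}

```text
time: 4.7
position: [0.4858, 0.1505, 0.1986]
ee_rot: [2.218, 2.221, 0.005]
contact_force: [0.6, 0.8, -4.3]
width: 0.312
```

>>> {"fn": "servo_tool", "kwargs": {"moves": [{"x":-1.7,"y":0.7,"z":0,"rx":0,"ry":0,"rz":0,"claw":20},{"x":-3.4,"y":1.4,"z":0,"rx":0,"ry":0,"rz":0,"claw":20},{"x":-5.1,"y":2.1,"z":0,"rx":0,"ry":0,"rz":0,"claw":20},{"x":-5.1,"y":2.1,"z":0,"rx":0,"ry":0,"rz":0,"claw":20},{"x":-5.1,"y":2.1,"z":0,"rx":0,"ry":0,"rz":0,"claw":20}]}}

```text
time: 5.32
position: [0.5471, -0.0018, 0.1957]
ee_rot: [-2.222, -2.219, 0.001]
contact_force: [0.2, -0.5, -3.2]
width: 0.311
```

Run:
```python
from h import *
to(.622,-.053,.2)
c=cam('wrist')
for m in('seat_a','stop'):
    for r in pinpoint(m,c)[:5]: print(m,round(r['score'],2),np.round(r['pixel']),np.round(atz(c,r['pixel'],.015),4))
# black discs, top face z=.018
g=cv2.cvtColor(c['img'],cv2.COLOR_RGB2GRAY);save(c,'w5.png')
n,l,st,ce=cv2.connectedComponentsWithStats((g<60).astype(np.uint8))
for i in range(1,n):
    if 150<st[i][4]: print(st[i],np.round(ce[i]),np.round(atz(c,ce[i][::-1],.018),4))
```

```text
at [ 0.5471 -0.0018  0.1957] t 5.33 shift [-1.7   2.5  -0.15] rot [-0.001 -0.001 -0.002] w 26.5 F [ 0.2 -0.5 -3.2]
seat_a 0.76 [156. 326.] [0.6231 0.0155 0.015 ]
seat_a 0.67 [ 30. 340.] [0.6279 0.1373 0.015 ]
seat_a 0.61 [102. 333.] [0.6256 0.0713 0.015 ]
seat_a 0.56 [216. 317.] [ 0.6168 -0.054   0.015 ]
seat_a 0.53 [236. 185.] [ 0.4637 -0.0792  0.015 ]
stop 0.63 [260. 316.] [ 0.6189 -0.1105  0.015 ]
[ 315    1   50   55 2128] [340.  28.] [0.6267 0.1382 0.018 ]
[ 309   75   47   48 1302] [335.  98.] [0.6269 0.0747 0.018 ]
[ 304  139   44   44 1467] [325. 161.] [0.6218 0.0111 0.018 ]
[435 169  58  79 185] [463. 206.] [ 0.7798 -0.0408  0.018 ]
[ 299  195   42   39 1257] [320. 214.] [ 0.6193 -0.0506  0.018 ]
[    3   239   508   145 32809] [258. 338.] [ 0.5491 -0.2239  0.018 ]
[239 319  36  30 856] [257. 334.] [ 0.5478 -0.2174  0.018 ]
```

View pics/w5.png

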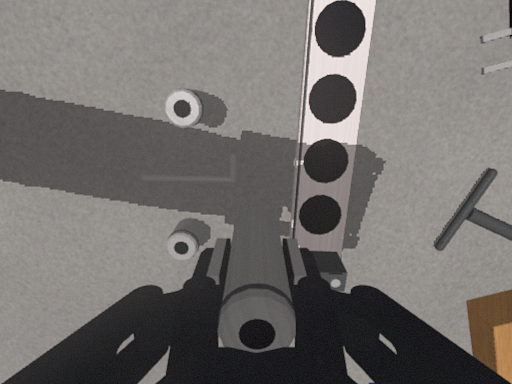

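Pads in the wrist image are at (28,340), (99,333), (161,326) and (214,320), with the stop below at (265,330). I fit a straight row of 62 mm pitch through the box centres.

```bash
cat > fit.py <<'E'
from h import *
def seats(f):
    c=cam('wrist');save(c,f);g=cv2.cvtColor(c['img'],cv2.COLOR_RGB2GRAY)
    n,l,st,ce=cv2.connectedComponentsWithStats((g<48).astype(np.uint8));P=[]
    for s in st[1:]:
        x,y,w,h,a=s
        if a>800 and .8<w/h<1.25 and a>.65*w*h and y>0:
            p=atz(c,(y+h/2-.5,x+w/2-.5),.018)
            if .6<p[0]<.65: P.append(p);print(s,np.round(p,4))
    return np.array(P)
E
python3 - <<'E'
from fit import *
P=seats('w6.png');y=P[:,1];k=np.round((y-y.min())/.062)
A=np.polyfit(k,P[:,1],1);B=np.polyfit(k,P[:,0],1);print('pitch',A,B)
for i in range(4):print(np.round([np.polyval(B,i),P[:,1].mean()+.062*(i-k.mean())],4))
E
```

```text
[ 304  141   43   42 1178] [0.6215 0.0111 0.018 ]
[ 299  196   41   39 1226] [ 0.619  -0.0505  0.018 ]
pitch [ 0.06167613 -0.05054346] [0.0025247  0.61898677]
[ 0.619  -0.0507]
[0.6215 0.0113]
[0.624  0.0733]
[0.6266 0.1353]
```

>>> {"fn": "servo_tool", "kwargs": {"moves": [{"x":-0.8,"y":1.2,"z":0.5,"rx":0,"ry":0,"rz":0,"claw":20},{"x":-1.59,"y":2.4,"z":1.5,"rx":0,"ry":0,"rz":0,"claw":20},{"x":-1.59,"y":2.4,"z":2.7,"rx":0,"ry":0,"rz":0,"claw":20},{"x":-1.59,"y":2.4,"z":3.86,"rx":0,"ry":0,"rz":0,"claw":20},{"x":-1.59,"y":2.4,"z":3.86,"rx":0,"ry":0,"rz":0,"claw":20}]}}

```text
time: 6.15
position: [0.6168, -0.0482, 0.0769]
ee_rot: [-2.217, -2.217, 0.006]
contact_force: [-0.6, 0.2, -3.0]
width: 0.311
```

>>> {"fn": "servo_tool", "kwargs": {"moves": [{"x":0,"y":0,"z":0,"rx":0,"ry":0,"rz":0,"claw":20},{"x":0,"y":0,"z":0,"rx":0,"ry":0,"rz":0,"claw":20}]}}

```text
time: 6.4
position: [0.6212, -0.0498, 0.0829]
ee_rot: [2.219, 2.218, 0.003]
contact_force: [0.8, -1.2, -3.3]
width: 0.312
```

Run:
```python
from h import *
to(.619,-.0495,.0515)
```

```text
at [ 0.6212 -0.0498  0.0829] t 6.4 shift [ 0.01 -0.08  1.05] rot [ 0.004  0.001 -0.   ] w 26.6 F [ 0.8 -1.2 -3.3]
```

>>> {"fn": "servo_tool", "kwargs": {"moves": [{"x":0,"y":-0.03,"z":0.3,"rx":0,"ry":0,"rz":0,"claw":20},{"x":0,"y":-0.03,"z":0.6,"rx":0,"ry":0,"rz":0,"claw":20},{"x":0,"y":-0.03,"z":0.8,"rx":0,"ry":0,"rz":0,"claw":20},{"x":0,"y":-0.03,"z":0.8,"rx":0,"ry":0,"rz":0,"claw":20},{"x":0,"y":-0.03,"z":0.8,"rx":0,"ry":0,"rz":0,"claw":20}]}}

```text
time: 7.02
position: [0.6189, -0.0497, 0.0565]
ee_rot: [2.222, 2.22, 0.0]
contact_force: [-0.1, 0.4, -3.8]
width: 0.312
```

>>> {"fn": "servo_tool", "kwargs": {"moves": [{"x":0,"y":0,"z":0,"rx":0,"ry":0,"rz":0,"claw":20},{"x":0,"y":0,"z":0,"rx":0,"ry":0,"rz":0,"claw":20},{"x":0,"y":0,"z":0,"rx":0,"ry":0,"rz":0,"claw":20}]}}

```text
time: 7.4
position: [0.6188, -0.0497, 0.0565]
ee_rot: [2.222, 2.22, 0.0]
contact_force: [-0.5, -1.3, -3.1]
width: 0.314
```

Run:
```python
from h import *
to(.619,-.0495,.0515)
```

```text
at [ 0.6188 -0.0497  0.0565] t 7.4 shift [0.01 0.01 0.17] rot [ 0.     0.    -0.001] w 26.9 F [-0.5 -1.3 -3.1]
```

>>> {"fn": "servo_tool", "kwargs": {"moves": [{"x":0,"y":0,"z":0.1,"rx":0,"ry":0,"rz":0,"claw":20},{"x":0,"y":0,"z":0.19,"rx":0,"ry":0,"rz":0,"claw":20},{"x":0,"y":0,"z":0.19,"rx":0,"ry":0,"rz":0,"claw":20}]}}

```text
time: 7.78
position: [0.6189, -0.0497, 0.0512]
ee_rot: [-2.222, -2.22, 0.0]
contact_force: [-1.6, 0.3, 2.3]
width: 0.311
```

Contact felt. I release it, go up and check.

>>> {"fn": "servo_tool", "kwargs": {"moves": [{"x":0,"y":0,"z":0,"rx":0,"ry":0,"rz":0,"claw":34},{"x":0,"y":0,"z":0,"rx":0,"ry":0,"rz":0,"claw":46},{"x":0,"y":0,"z":0,"rx":0,"ry":0,"rz":0,"claw":56},{"x":0,"y":0,"z":-1,"rx":0,"ry":0,"rz":0,"claw":60},{"x":0,"y":0,"z":-2.5,"rx":0,"ry":0,"rz":0,"claw":60}]}}

```text
time: 8.4
position: [0.6174, -0.0494, 0.1248]
ee_rot: [-2.22, -2.218, 0.003]
contact_force: [-0.1, -0.6, 0.3]
width: 0.702
```

>>> {"fn": "servo_tool", "kwargs": {"moves": [{"x":0,"y":0,"z":-1.5,"rx":0,"ry":0,"rz":0,"claw":60},{"x":0,"y":0,"z":-1.5,"rx":0,"ry":0,"rz":0,"claw":60},{"x":0,"y":0,"z":-1.5,"rx":0,"ry":0,"rz":0,"claw":60}]}}

```text
time: 8.78
position: [0.6183, -0.0496, 0.17]
ee_rot: [-2.222, -2.22, 0.001]
contact_force: [-0.8, 0.5, -0.5]
width: 0.706
```

Run:
```python
from fit import *
hole('w7.png',.108,0,[.619,-.0505])
seats('w7.png')
to(.485,.069,.13)
```

```text
0.0007 40 157 [257. 211.] [ 0.6192 -0.0499  0.108 ]
0.0006 50 193 [257. 211.] [ 0.6192 -0.0499  0.108 ]
0.0007 60 205 [256. 211.] [ 0.6192 -0.0498  0.108 ]
0.0219 60 1256 [254. 239.] [ 0.6176 -0.0723  0.108 ]
0.0007 70 229 [257. 211.] [ 0.6193 -0.0499  0.108 ]
at [ 0.6177 -0.0494  0.1687] t 8.88 shift [ 3.94 -4.42  1.31] rot [-0.003 -0.001 -0.001] w 60.0 F [0.2 0.1 0.4]
```

View pics/w7.png

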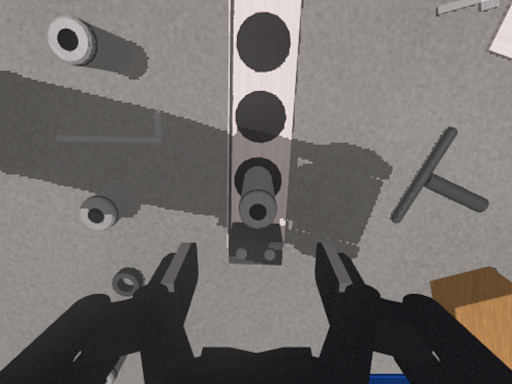

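The 90 stands on its pad: hole at (.6192, -.0499) against the pad centre (.619, -.0505). Next is the 75.

>>> {"fn": "servo_tool", "kwargs": {"moves": [{"x":1.3,"y":-1.5,"z":0,"rx":0,"ry":0,"rz":0,"claw":70},{"x":2.6,"y":-3,"z":0,"rx":0,"ry":0,"rz":0,"claw":70},{"x":3.95,"y":-4.4,"z":0.5,"rx":0,"ry":0,"rz":0,"claw":70},{"x":3.95,"y":-4.4,"z":1.4,"rx":0,"ry":0,"rz":0,"claw":70},{"x":3.95,"y":-4.4,"z":1.4,"rx":0,"ry":0,"rz":0,"claw":70}]}}

```text
time: 9.5
position: [0.4841, 0.0695, 0.1257]
ee_rot: [-2.218, -2.218, 0.007]
contact_force: [0.2, -0.4, -0.4]
width: 0.819
```

>>> {"fn": "servo_tool", "kwargs": {"moves": [{"x":0,"y":0,"z":0,"rx":0,"ry":0,"rz":0,"claw":70},{"x":0,"y":0,"z":0,"rx":0,"ry":0,"rz":0,"claw":70},{"x":0,"y":0,"z":0,"rx":0,"ry":0,"rz":0,"claw":70}]}}

```text
time: 9.88
position: [0.4876, 0.0686, 0.1294]
ee_rot: [2.222, 2.219, 0.001]
contact_force: [0.2, -0.1, -0.0]
width: 0.819
```

Run:
```python
from h import *
look('mandrel_75_center',.0375,'w8.png')
hole('w8.png',.075,0,[.485,.069])
to(.485,.069,.026)
```

```text
mandrel_75_center 0.62 [201. 254.] [0.4862 0.0655 0.0375]
mandrel_75_center 0.32 [242. 399.] [0.6111 0.0276 0.0375]
0.0024 40 238 [253. 217.] [0.4858 0.0667 0.075 ]
0.0024 50 273 [253. 217.] [0.4858 0.0667 0.075 ]
0.0023 60 292 [253. 217.] [0.4857 0.0668 0.075 ]
0.0024 70 316 [253. 217.] [0.4858 0.0668 0.075 ]
at [0.4872 0.0688 0.129 ] t 10.03 shift [ 0.01 -0.07  3.43] rot [ 0.001  0.    -0.001] w 70.4 F [ 0.6 -0.2 -1.1]
```

>>> {"fn": "servo_tool", "kwargs": {"moves": [{"x":-0.07,"y":-0.05,"z":1.2,"rx":0,"ry":0,"rz":0,"claw":64},{"x":-0.07,"y":-0.05,"z":2.4,"rx":0,"ry":0,"rz":0,"claw":56},{"x":-0.07,"y":-0.05,"z":3.4,"rx":0,"ry":0,"rz":0,"claw":50},{"x":-0.07,"y":-0.05,"z":3.4,"rx":0,"ry":0,"rz":0,"claw":46},{"x":-0.07,"y":-0.05,"z":3.4,"rx":0,"ry":0,"rz":0,"claw":40}]}}

```text
time: 10.65
position: [0.4864, 0.0668, 0.0279]
ee_rot: [2.222, 2.219, 0.002]
contact_force: [-0.2, 0.2, -0.5]
width: 0.468
```

>>> {"fn": "servo_tool", "kwargs": {"moves": [{"x":0,"y":0,"z":0,"rx":0,"ry":0,"rz":0,"claw":36},{"x":0,"y":0,"z":0,"rx":0,"ry":0,"rz":0,"claw":24},{"x":0,"y":0,"z":0,"rx":0,"ry":0,"rz":0,"claw":24},{"x":0,"y":0,"z":0,"rx":0,"ry":0,"rz":0,"claw":24},{"x":0,"y":0,"z":0,"rx":0,"ry":0,"rz":0,"claw":24}]}}

```text
time: 11.28
position: [0.4864, 0.0668, 0.0283]
ee_rot: [2.221, 2.219, 0.002]
contact_force: [-2.3, 0.1, 7.3]
width: 0.361
```

Run:
```python
from h import *
hole('w9.png',.075,0,[.485,.067])
to(.6217,.0113,.13)
```

```text
0.0024 40 866 [256. 314.] [0.4872 0.066  0.075 ]
0.0024 50 913 [256. 314.] [0.4871 0.066  0.075 ]
0.0023 60 947 [256. 314.] [0.4871 0.066  0.075 ]
0.0024 70 978 [257. 314.] [0.4872 0.066  0.075 ]
at [0.4864 0.0668 0.0283] t 11.32 shift [-1.85  4.52 -3.38] rot [ 0.002  0.    -0.001] w 30.7 F [-2.3  0.2  7.3]
```

>>> {"fn": "servo_tool", "kwargs": {"moves": [{"x":0,"y":0,"z":-1,"rx":0,"ry":0,"rz":0,"claw":24},{"x":0,"y":0,"z":-2.2,"rx":0,"ry":0,"rz":0,"claw":24},{"x":-0.6,"y":1.5,"z":-2.8,"rx":0,"ry":0,"rz":0,"claw":24},{"x":-1.2,"y":3,"z":-2.8,"rx":0,"ry":0,"rz":0,"claw":24},{"x":-1.82,"y":4.49,"z":-2.5,"rx":0,"ry":0,"rz":0,"claw":24}]}}

```text
time: 11.95
position: [0.6216, 0.0116, 0.1024]
ee_rot: [2.221, 2.219, 0.002]
contact_force: [0.3, 0.0, -4.1]
width: 0.358
```

>>> {"fn": "servo_tool", "kwargs": {"moves": [{"x":0,"y":0,"z":0.5,"rx":0,"ry":0,"rz":0,"claw":24},{"x":0,"y":0,"z":1.2,"rx":0,"ry":0,"rz":0,"claw":24},{"x":0,"y":0,"z":1.6,"rx":0,"ry":0,"rz":0,"claw":24},{"x":0,"y":0,"z":1.6,"rx":0,"ry":0,"rz":0,"claw":24},{"x":0,"y":0,"z":1.6,"rx":0,"ry":0,"rz":0,"claw":24}]}}

```text
time: 12.58
position: [0.6202, 0.0123, 0.0544]
ee_rot: [2.222, 2.22, 0.001]
contact_force: [-0.3, -1.0, -4.9]
width: 0.357
```

>>> {"fn": "servo_tool", "kwargs": {"moves": [{"x":0,"y":0,"z":0,"rx":0,"ry":0,"rz":0,"claw":24},{"x":0,"y":0,"z":0,"rx":0,"ry":0,"rz":0,"claw":24},{"x":0,"y":0,"z":0,"rx":0,"ry":0,"rz":0,"claw":24}]}}

```text
time: 12.95
position: [0.6202, 0.0121, 0.0541]
ee_rot: [2.222, 2.22, 0.001]
contact_force: [0.5, 0.2, -4.6]
width: 0.36
```

Run:
```python
from h import *
to(.621,.0121,.0463)
```

```text
at [0.6202 0.0121 0.0541] t 12.95 shift [0.   0.03 0.26] rot [ 0.001  0.    -0.001] w 30.8 F [ 0.5  0.2 -4.6]
```

>>> {"fn": "servo_tool", "kwargs": {"moves": [{"x":0,"y":0.03,"z":0.14,"rx":0,"ry":0,"rz":0,"claw":24},{"x":0,"y":0.03,"z":0.27,"rx":0,"ry":0,"rz":0,"claw":24},{"x":0,"y":0.03,"z":0.27,"rx":0,"ry":0,"rz":0,"claw":24},{"x":0,"y":0.03,"z":0.27,"rx":0,"ry":0,"rz":0,"claw":24}]}}

```text
time: 13.45
position: [0.6211, 0.0121, 0.0464]
ee_rot: [2.222, 2.22, -0.0]
contact_force: [-4.7, -0.0, 5.8]
width: 0.357
```

>>> {"fn": "servo_tool", "kwargs": {"moves": [{"x":0,"y":0,"z":0,"rx":0,"ry":0,"rz":0,"claw":38},{"x":0,"y":0,"z":0,"rx":0,"ry":0,"rz":0,"claw":48},{"x":0,"y":0,"z":0,"rx":0,"ry":0,"rz":0,"claw":60},{"x":0,"y":0,"z":-1.2,"rx":0,"ry":0,"rz":0,"claw":64},{"x":0,"y":0,"z":-2.6,"rx":0,"ry":0,"rz":0,"claw":64}]}}

```text
time: 14.08
position: [0.6202, 0.0122, 0.1234]
ee_rot: [-2.221, -2.219, 0.002]
contact_force: [0.4, 0.4, -0.2]
width: 0.748
```

>>> {"fn": "servo_tool", "kwargs": {"moves": [{"x":0,"y":0,"z":-1.5,"rx":0,"ry":0,"rz":0,"claw":64},{"x":0,"y":0,"z":-1.5,"rx":0,"ry":0,"rz":0,"claw":64},{"x":0,"y":0,"z":-1.5,"rx":0,"ry":0,"rz":0,"claw":64}]}}

```text
time: 14.45
position: [0.6205, 0.0122, 0.1678]
ee_rot: [-2.222, -2.22, 0.001]
contact_force: [-0.6, 0.8, 0.1]
width: 0.749
```

Run:
```python
from fit import *
hole('w10.png',.093,0,[.6215,.0115])
seats('w10.png')
to(.448,-.256,.17)
c=cam('top')
for m,z in(('mandrel_60_center',.03),('mandrel_90_center',.063),('mandrel_45_center',.0225)):
  for r in pinpoint(m,c)[:3]: print(m,round(r['score'],2),np.round(r['pixel']),np.round(atz(c,r['pixel'],z),3))
```

```text
0.0007 40 182 [257. 205.] [0.6213 0.0122 0.093 ]
0.0006 50 221 [257. 205.] [0.6214 0.0121 0.093 ]
0.0006 60 249 [257. 205.] [0.6213 0.0121 0.093 ]
0.0006 70 270 [257. 205.] [0.6215 0.0121 0.093 ]
at [0.6198 0.0123 0.1666] t 14.55 shift [-8.95 -5.72 -0.1 ] rot [-0.003 -0.001 -0.001] w 63.6 F [ 0.4 -0.2  0.9]
mandrel_60_center 0.7 [248. 378.] [ 0.454 -0.257  0.03 ]
mandrel_60_center 0.55 [221. 397.] [ 0.516 -0.302  0.03 ]
mandrel_90_center 0.64 [174. 287.] [ 0.622 -0.053  0.063]
mandrel_45_center 0.7 [243. 300.] [ 0.468 -0.08   0.022]
mandrel_45_center 0.4 [252. 377.] [ 0.447 -0.256  0.022]
```

View pics/w10.png

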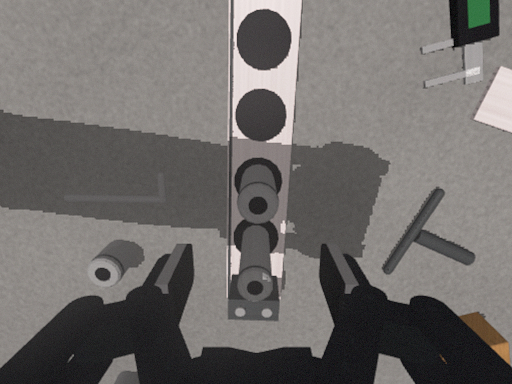

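Both stand centred. Now the 60, the grey one at about (0.450, -0.256), not the pink one.

>>> {"fn": "servo_tool", "kwargs": {"moves": [{"x":-1.7,"y":-1.1,"z":0,"rx":0,"ry":0,"rz":0,"claw":70},{"x":-3.4,"y":-2.2,"z":0,"rx":0,"ry":0,"rz":0,"claw":70},{"x":-5.1,"y":-3.3,"z":0,"rx":0,"ry":0,"rz":0,"claw":70},{"x":-6.8,"y":-4.4,"z":0,"rx":0,"ry":0,"rz":0,"claw":66},{"x":-8.5,"y":-5.4,"z":0,"rx":0,"ry":0,"rz":0,"claw":66}]}}

```text
time: 15.38
position: [0.4573, -0.244, 0.1684]
ee_rot: [-2.222, -2.22, 0.0]
contact_force: [1.0, -0.5, 0.3]
width: 0.771
```

>>> {"fn": "servo_tool", "kwargs": {"moves": [{"x":-0.45,"y":-0.25,"z":1.5,"rx":0,"ry":0,"rz":0,"claw":66},{"x":-0.45,"y":-0.25,"z":2,"rx":0,"ry":0,"rz":0,"claw":66},{"x":-0.45,"y":-0.25,"z":2,"rx":0,"ry":0,"rz":0,"claw":66},{"x":-0.45,"y":-0.25,"z":2,"rx":0,"ry":0,"rz":0,"claw":66}]}}

```text
time: 15.88
position: [0.4523, -0.2559, 0.1098]
ee_rot: [2.219, 2.221, 0.0]
contact_force: [0.3, 0.2, -0.6]
width: 0.775
```

Run:
```python
from h import *
look('mandrel_60_center',.03,'w11.png')
hole('w11.png',.06,0,[.451,-.256])
to(.45,-.256,.015)
```

```text
mandrel_60_center 0.96 [210. 254.] [ 0.4512 -0.2624  0.03  ]
0.0071 50 168 [252. 226.] [ 0.4502 -0.263   0.06  ]
0.007 60 190 [252. 226.] [ 0.4503 -0.263   0.06  ]
0.0072 70 205 [252. 226.] [ 0.4503 -0.2631  0.06  ]
at [ 0.4522 -0.2562  0.1099] t 16.02 shift [ 0.01 -0.08  3.16] rot [0.002 0.002 0.   ] w 66.0 F [-0.2 -0.4 -0.4]
```

View pics/w11.png

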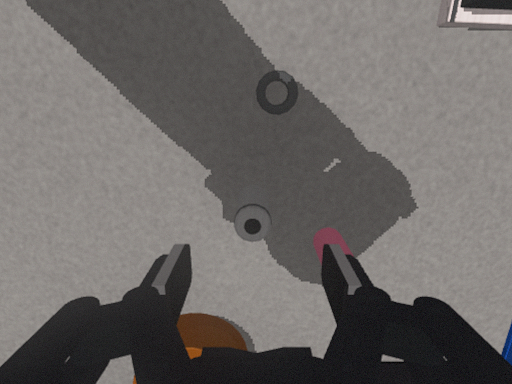

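>>> {"fn": "servo_tool", "kwargs": {"moves": [{"x":-0.23,"y":-0.06,"z":0.4,"rx":0,"ry":0,"rz":0,"claw":56},{"x":-0.23,"y":-0.06,"z":1.4,"rx":0,"ry":0,"rz":0,"claw":50},{"x":-0.23,"y":-0.06,"z":2.5,"rx":0,"ry":0,"rz":0,"claw":50},{"x":-0.23,"y":-0.06,"z":3.2,"rx":0,"ry":0,"rz":0,"claw":46},{"x":-0.23,"y":-0.06,"z":3.2,"rx":0,"ry":0,"rz":0,"claw":40}]}}

```text
time: 16.65
position: [0.4479, -0.2621, 0.0105]
ee_rot: [-2.22, -2.217, 0.0]
contact_force: [-0.2, 0.0, 1.0]
width: 0.469
```

>>> {"fn": "servo_tool", "kwargs": {"moves": [{"x":0,"y":0,"z":0,"rx":0,"ry":0,"rz":0,"claw":34},{"x":0,"y":0,"z":0,"rx":0,"ry":0,"rz":0,"claw":28},{"x":0,"y":0,"z":0,"rx":0,"ry":0,"rz":0,"claw":18},{"x":0,"y":0,"z":0,"rx":0,"ry":0,"rz":0,"claw":18},{"x":0,"y":0,"z":0,"rx":0,"ry":0,"rz":0,"claw":18}]}}

```text
time: 17.27
position: [0.4501, -0.2639, 0.0139]
ee_rot: [2.221, 2.219, -0.0]
contact_force: [-1.5, 0.2, 5.9]
width: 0.29
```

Run:
```python
from h import *
hole('w12.png',.06,0,[.45,-.263])
to(.6243,.0735,.15)
```

```text
0.0011 40 529 [256. 311.] [ 0.4508 -0.2638  0.06  ]
0.0011 50 571 [256. 311.] [ 0.4507 -0.2638  0.06  ]
0.0011 60 599 [256. 311.] [ 0.4507 -0.2638  0.06  ]
0.0011 70 623 [256. 311.] [ 0.4507 -0.2638  0.06  ]
at [ 0.4501 -0.2639  0.014 ] t 17.32 shift [11.24  5.8  -4.54] rot [ 0.002  0.002 -0.001] w 24.5 F [-0.8  0.4  6.7]
```

>>> {"fn": "servo_tool", "kwargs": {"moves": [{"x":0,"y":0,"z":-1,"rx":0,"ry":0,"rz":0,"claw":18},{"x":0,"y":0,"z":-2.5,"rx":0,"ry":0,"rz":0,"claw":18},{"x":0.6,"y":0.3,"z":-4,"rx":0,"ry":0,"rz":0,"claw":18},{"x":2.2,"y":1.1,"z":-4.6,"rx":0,"ry":0,"rz":0,"claw":18},{"x":3.8,"y":1.9,"z":-4.6,"rx":0,"ry":0,"rz":0,"claw":18}]}}

```text
time: 17.95
position: [0.508, -0.1487, 0.1529]
ee_rot: [2.221, 2.216, 0.002]
contact_force: [1.2, -0.9, -2.1]
width: 0.288
```

>>> {"fn": "servo_tool", "kwargs": {"moves": [{"x":1.6,"y":0.8,"z":0,"rx":0,"ry":0,"rz":0,"claw":18},{"x":3.2,"y":1.6,"z":0,"rx":0,"ry":0,"rz":0,"claw":18},{"x":4.8,"y":2.4,"z":0,"rx":0,"ry":0,"rz":0,"claw":18},{"x":6.2,"y":3.2,"z":0,"rx":0,"ry":0,"rz":0,"claw":18},{"x":7.44,"y":3.88,"z":0,"rx":0,"ry":0,"rz":0,"claw":18}]}}

```text
time: 18.58
position: [0.6233, 0.0758, 0.1501]
ee_rot: [-2.221, -2.221, 0.001]
contact_force: [-0.9, -0.5, -2.6]
width: 0.285
```

>>> {"fn": "servo_tool", "kwargs": {"moves": [{"x":0,"y":0,"z":0,"rx":0,"ry":0,"rz":0,"claw":18},{"x":0,"y":0,"z":0,"rx":0,"ry":0,"rz":0,"claw":18},{"x":0,"y":0,"z":0,"rx":0,"ry":0,"rz":0,"claw":18}]}}

```text
time: 18.95
position: [0.6225, 0.073, 0.1503]
ee_rot: [-2.224, -2.219, 0.001]
contact_force: [0.4, -1.0, -1.6]
width: 0.29
```

Run:
```python
from fit import *
to(.6237,.0734,.032)
seats('w13.png')
```

```text
at [0.6225 0.073  0.1503] t 18.95 shift [0.01 0.04 3.94] rot [-0.001  0.    -0.002] w 24.8 F [ 0.4 -1.  -1.6]
[ 233  159   50   48 1586] [0.6243 0.0743 0.018 ]
```

>>> {"fn": "servo_tool", "kwargs": {"moves": [{"x":0.02,"y":0.04,"z":1,"rx":0,"ry":0,"rz":0,"claw":18},{"x":0.02,"y":0.04,"z":2.2,"rx":0,"ry":0,"rz":0,"claw":18},{"x":0.02,"y":0.04,"z":3.2,"rx":0,"ry":0,"rz":0,"claw":18},{"x":0.02,"y":0.04,"z":3.65,"rx":0,"ry":0,"rz":0,"claw":18},{"x":0.02,"y":0.04,"z":3.65,"rx":0,"ry":0,"rz":0,"claw":18}]}}

```text
time: 19.62
position: [0.6238, 0.0741, 0.0405]
ee_rot: [-2.223, -2.219, 0.002]
contact_force: [0.2, -0.5, -1.3]
width: 0.289
```

>>> {"fn": "servo_tool", "kwargs": {"moves": [{"x":0,"y":0,"z":0,"rx":0,"ry":0,"rz":0,"claw":18},{"x":0,"y":0,"z":0,"rx":0,"ry":0,"rz":0,"claw":18},{"x":0,"y":0,"z":0,"rx":0,"ry":0,"rz":0,"claw":18},{"x":0,"y":0,"z":0,"rx":0,"ry":0,"rz":0,"claw":18}]}}

```text
time: 20.12
position: [0.6245, 0.0745, 0.0415]
ee_rot: [2.222, 2.22, 0.001]
contact_force: [0.2, 0.7, -1.5]
width: 0.289
```

Need to go down 9.5 mm, to z = 0.032.

>>> {"fn": "servo_tool", "kwargs": {"moves": [{"x":-0.01,"y":-0.02,"z":0.16,"rx":0,"ry":0,"rz":0,"claw":18},{"x":-0.01,"y":-0.02,"z":0.32,"rx":0,"ry":0,"rz":0,"claw":18},{"x":-0.01,"y":-0.02,"z":0.32,"rx":0,"ry":0,"rz":0,"claw":18},{"x":-0.01,"y":-0.02,"z":0.32,"rx":0,"ry":0,"rz":0,"claw":18}]}}

```text
time: 20.62
position: [0.6238, 0.0742, 0.032]
ee_rot: [-2.222, -2.22, 0.0]
contact_force: [-3.4, -0.1, 5.5]
width: 0.289
```

>>> {"fn": "servo_tool", "kwargs": {"moves": [{"x":0,"y":0,"z":0,"rx":0,"ry":0,"rz":0,"claw":32},{"x":0,"y":0,"z":0,"rx":0,"ry":0,"rz":0,"claw":44},{"x":0,"y":0,"z":0,"rx":0,"ry":0,"rz":0,"claw":56},{"x":0,"y":0,"z":-1.2,"rx":0,"ry":0,"rz":0,"claw":64},{"x":0,"y":0,"z":-2.6,"rx":0,"ry":0,"rz":0,"claw":64}]}}

```text
time: 21.25
position: [0.6228, 0.0742, 0.1092]
ee_rot: [-2.221, -2.219, 0.003]
contact_force: [0.7, 0.3, 0.5]
width: 0.751
```

>>> {"fn": "servo_tool", "kwargs": {"moves": [{"x":0,"y":0,"z":-1.5,"rx":0,"ry":0,"rz":0,"claw":70},{"x":0,"y":0,"z":-1.5,"rx":0,"ry":0,"rz":0,"claw":70},{"x":0,"y":0,"z":-1.5,"rx":0,"ry":0,"rz":0,"claw":70}]}}

```text
time: 21.62
position: [0.6232, 0.0742, 0.1537]
ee_rot: [-2.222, -2.22, 0.001]
contact_force: [0.3, 1.1, 0.7]
width: 0.823
```

Run:
```python
from fit import *
hole('w14.png',.078,0,[.624,.0738])
seats('w14.png')
to(.468,-.079,.16)
```

```text
0.0013 40 114 [257. 203.] [0.6243 0.0751 0.078 ]
0.0013 50 143 [257. 203.] [0.6243 0.0751 0.078 ]
0.0013 60 161 [257. 203.] [0.6244 0.0751 0.078 ]
0.0014 70 179 [257. 203.] [0.6243 0.0751 0.078 ]
at [0.6225 0.0743 0.1524] t 21.73 shift [-5.11 -5.14 -0.24] rot [-0.004 -0.    -0.001] w 69.9 F [-0.2 -0.4  0.3]
```

The 60 is placed at (.6243, .0751). Now the 45.

>>> {"fn": "servo_tool", "kwargs": {"moves": [{"x":-1.3,"y":-1.3,"z":0,"rx":0,"ry":0,"rz":0,"claw":70},{"x":-2.6,"y":-2.6,"z":0,"rx":0,"ry":0,"rz":0,"claw":70},{"x":-3.9,"y":-3.9,"z":0,"rx":0,"ry":0,"rz":0,"claw":70},{"x":-5.1,"y":-5.1,"z":0.5,"rx":0,"ry":0,"rz":0,"claw":70},{"x":-5.1,"y":-5.1,"z":1.8,"rx":0,"ry":0,"rz":0,"claw":70}]}}

```text
time: 22.35
position: [0.4697, -0.0807, 0.1005]
ee_rot: [2.225, 2.214, 0.001]
contact_force: [1.7, 0.5, 0.2]
width: 0.818
```

>>> {"fn": "servo_tool", "kwargs": {"moves": [{"x":0,"y":0,"z":0,"rx":0,"ry":0,"rz":0,"claw":70},{"x":0,"y":0,"z":0,"rx":0,"ry":0,"rz":0,"claw":70},{"x":0,"y":0,"z":0,"rx":0,"ry":0,"rz":0,"claw":70},{"x":0,"y":0,"z":0,"rx":0,"ry":0,"rz":0,"claw":70}]}}

```text
time: 22.85
position: [0.4714, -0.0786, 0.1015]
ee_rot: [2.22, 2.22, 0.001]
contact_force: [0.5, -0.2, 0.3]
width: 0.818
```

Run:
```python
from h import *
look('mandrel_45_center',.0225,'w15.png')
hole('w15.png',.045,0,[.468,-.079])
to(.468,-.079,.008)
```

```text
mandrel_45_center 0.92 [206. 252.] [ 0.4689 -0.0812  0.0225]
0.0016 40 271 [249. 213.] [ 0.4668 -0.0779  0.045 ]
0.0015 50 308 [249. 213.] [ 0.4669 -0.0781  0.045 ]
0.0016 60 333 [249. 213.] [ 0.4668 -0.078   0.045 ]
0.0015 70 356 [249. 213.] [ 0.4668 -0.078   0.045 ]
at [ 0.4709 -0.0786  0.1009] t 23.0 shift [-0.01 -0.1   3.1 ] rot [ 0.001  0.    -0.001] w 70.1 F [-0.  -0.7  0.1]
```

>>> {"fn": "servo_tool", "kwargs": {"moves": [{"x":0.02,"y":-0.13,"z":0.8,"rx":0,"ry":0,"rz":0,"claw":62},{"x":0.02,"y":-0.13,"z":1.6,"rx":0,"ry":0,"rz":0,"claw":56},{"x":0.02,"y":-0.13,"z":2.3,"rx":0,"ry":0,"rz":0,"claw":52},{"x":0.02,"y":-0.13,"z":2.8,"rx":0,"ry":0,"rz":0,"claw":50},{"x":0.02,"y":-0.13,"z":3.03,"rx":0,"ry":0,"rz":0,"claw":48}]}}

```text
time: 23.62
position: [0.4664, -0.0779, 0.0089]
ee_rot: [-2.222, -2.22, 0.001]
contact_force: [0.1, -0.7, 0.7]
width: 0.567
```

>>> {"fn": "servo_tool", "kwargs": {"moves": [{"x":0,"y":0,"z":0,"rx":0,"ry":0,"rz":0,"claw":42},{"x":0,"y":0,"z":0,"rx":0,"ry":0,"rz":0,"claw":36},{"x":0,"y":0,"z":0,"rx":0,"ry":0,"rz":0,"claw":26},{"x":0,"y":0,"z":0,"rx":0,"ry":0,"rz":0,"claw":26},{"x":0,"y":0,"z":0,"rx":0,"ry":0,"rz":0,"claw":26}]}}

```text
time: 24.25
position: [0.4674, -0.0783, 0.0105]
ee_rot: [2.221, 2.219, 0.001]
contact_force: [-1.8, 0.0, 6.4]
width: 0.379
```

Run:
```python
from h import *
hole('w16.png',.045,0,[.467,-.078])
to(.627,.136,.15)
```

```text
0.0012 40 800 [256. 293.] [ 0.468  -0.0786  0.045 ]
0.0012 50 856 [256. 293.] [ 0.468  -0.0786  0.045 ]
0.0012 60 883 [256. 293.] [ 0.468  -0.0786  0.045 ]
0.0012 70 916 [256. 293.] [ 0.468  -0.0786  0.045 ]
at [ 0.4674 -0.0784  0.0106] t 24.3 shift [ 7.15  5.32 -4.64] rot [ 0.002  0.001 -0.001] w 32.0 F [-1.3  0.6  5.7]
```

>>> {"fn": "servo_tool", "kwargs": {"moves": [{"x":0,"y":0,"z":-1,"rx":0,"ry":0,"rz":0,"claw":26},{"x":0,"y":0,"z":-2.5,"rx":0,"ry":0,"rz":0,"claw":26},{"x":0.5,"y":0.3,"z":-4.2,"rx":0,"ry":0,"rz":0,"claw":26},{"x":1.9,"y":1.4,"z":-4.6,"rx":0,"ry":0,"rz":0,"claw":26},{"x":3.3,"y":2.5,"z":-4.6,"rx":0,"ry":0,"rz":0,"claw":26}]}}

```text
time: 24.92
position: [0.5432, 0.0218, 0.1492]
ee_rot: [2.222, 2.217, 0.003]
contact_force: [-0.7, 0.2, -2.0]
width: 0.381
```

>>> {"fn": "servo_tool", "kwargs": {"moves": [{"x":1.4,"y":1.0,"z":0,"rx":0,"ry":0,"rz":0,"claw":26},{"x":2.8,"y":2.0,"z":0,"rx":0,"ry":0,"rz":0,"claw":26},{"x":3.84,"y":2.8,"z":0,"rx":0,"ry":0,"rz":0,"claw":26},{"x":3.84,"y":2.8,"z":0,"rx":0,"ry":0,"rz":0,"claw":26},{"x":3.84,"y":2.8,"z":0,"rx":0,"ry":0,"rz":0,"claw":26}]}}

```text
time: 25.55
position: [0.6248, 0.1358, 0.1464]
ee_rot: [-2.221, -2.22, 0.003]
contact_force: [-0.4, 1.0, -3.0]
width: 0.379
```

>>> {"fn": "servo_tool", "kwargs": {"moves": [{"x":0,"y":0,"z":0,"rx":0,"ry":0,"rz":0,"claw":26},{"x":0,"y":0,"z":0,"rx":0,"ry":0,"rz":0,"claw":26},{"x":0,"y":0,"z":0,"rx":0,"ry":0,"rz":0,"claw":26}]}}

```text
time: 25.92
position: [0.6257, 0.1355, 0.1477]
ee_rot: [2.223, 2.219, 0.0]
contact_force: [-0.9, -0.5, -3.1]
width: 0.383
```

Run:
```python
from fit import *
to(.6264,.136,.0286)
seats('w17.png')
```

```text
at [0.6257 0.1355 0.1477] t 25.93 shift [0.02 0.02 3.97] rot [ 0.     0.    -0.002] w 32.7 F [-0.9 -0.5 -3.1]
[239 278  36  31 880] [0.6265 0.0166 0.018 ]
```

>>> {"fn": "servo_tool", "kwargs": {"moves": [{"x":0.04,"y":0.02,"z":1,"rx":0,"ry":0,"rz":0,"claw":26},{"x":0.04,"y":0.02,"z":2.2,"rx":0,"ry":0,"rz":0,"claw":26},{"x":0.04,"y":0.02,"z":3.2,"rx":0,"ry":0,"rz":0,"claw":26},{"x":0.04,"y":0.02,"z":3.65,"rx":0,"ry":0,"rz":0,"claw":26},{"x":0.04,"y":0.02,"z":3.65,"rx":0,"ry":0,"rz":0,"claw":26}]}}

```text
time: 26.6
position: [0.626, 0.1371, 0.0375]
ee_rot: [-2.222, -2.22, 0.002]
contact_force: [0.9, 0.8, -2.3]
width: 0.381
```

>>> {"fn": "servo_tool", "kwargs": {"moves": [{"x":0,"y":0,"z":0,"rx":0,"ry":0,"rz":0,"claw":26},{"x":0,"y":0,"z":0,"rx":0,"ry":0,"rz":0,"claw":26},{"x":0,"y":0,"z":0,"rx":0,"ry":0,"rz":0,"claw":26},{"x":0,"y":0,"z":0,"rx":0,"ry":0,"rz":0,"claw":26}]}}

```text
time: 27.1
position: [0.6266, 0.1372, 0.0385]
ee_rot: [2.222, 2.22, 0.001]
contact_force: [0.0, -0.4, -2.2]
width: 0.382
```

>>> {"fn": "servo_tool", "kwargs": {"moves": [{"x":-0.01,"y":0,"z":0.17,"rx":0,"ry":0,"rz":0,"claw":26},{"x":-0.01,"y":0,"z":0.33,"rx":0,"ry":0,"rz":0,"claw":26},{"x":-0.01,"y":0,"z":0.33,"rx":0,"ry":0,"rz":0,"claw":26},{"x":-0.01,"y":0,"z":0.33,"rx":0,"ry":0,"rz":0,"claw":26}]}}

```text
time: 27.6
position: [0.6266, 0.1369, 0.0286]
ee_rot: [2.222, 2.22, 0.0]
contact_force: [-2.4, -0.6, 4.1]
width: 0.382
```

>>> {"fn": "servo_tool", "kwargs": {"moves": [{"x":0,"y":0,"z":0,"rx":0,"ry":0,"rz":0,"claw":40},{"x":0,"y":0,"z":0,"rx":0,"ry":0,"rz":0,"claw":50},{"x":0,"y":0,"z":0,"rx":0,"ry":0,"rz":0,"claw":62},{"x":0,"y":0,"z":-1.2,"rx":0,"ry":0,"rz":0,"claw":64},{"x":0,"y":0,"z":-2.6,"rx":0,"ry":0,"rz":0,"claw":64}]}}

```text
time: 28.22
position: [0.6256, 0.1368, 0.106]
ee_rot: [-2.222, -2.219, 0.003]
contact_force: [0.9, 0.0, 0.9]
width: 0.747
```

>>> {"fn": "servo_tool", "kwargs": {"moves": [{"x":0,"y":0,"z":-1.5,"rx":0,"ry":0,"rz":0,"claw":70},{"x":0.5,"y":-1.7,"z":-3,"rx":0,"ry":0,"rz":0,"claw":70},{"x":0.5,"y":-2.3,"z":-3.5,"rx":0,"ry":0,"rz":0,"claw":70},{"x":0.5,"y":-2.3,"z":-3.5,"rx":0,"ry":0,"rz":0,"claw":70},{"x":0.5,"y":-2.3,"z":-3.5,"rx":0,"ry":0,"rz":0,"claw":70}]}}

```text
time: 28.85
position: [0.5576, 0.1518, 0.2103]
ee_rot: [-2.223, -2.22, 0.001]
contact_force: [0.2, -0.4, 0.2]
width: 0.819
```

Run:
```python
from h import *
for z,p in((.063,[.627,.1365]),(.078,[.6243,.074]),(.093,[.6217,.012]),(.108,[.619,-.05])): print('--');hole('w18.png',z,0,p)
c=cam('scene');save(c,'s2.png')
a=c['img'][80:290,80:400,::-1];b=cv2.imread('pics/w18.png')
cv2.imwrite('pics/fin.png',np.hstack([cv2.resize(a,(400,300)),cv2.resize(b,(400,300))]))
```

```text
--
0.0009 40 129 [325. 194.] [0.6275 0.1373 0.063 ]
0.0009 50 156 [325. 194.] [0.6275 0.1372 0.063 ]
0.0009 60 169 [325. 194.] [0.6275 0.1372 0.063 ]
0.0009 70 190 [325. 194.] [0.6276 0.1372 0.063 ]
--
--
0.0005 40 82 [318. 318.] [0.6217 0.0115 0.093 ]
0.0008 50 95 [318. 318.] [0.6219 0.0113 0.093 ]
0.0008 60 102 [318. 318.] [0.6217 0.0112 0.093 ]
0.0007 70 107 [318. 318.] [0.6218 0.0113 0.093 ]
--
```

View pics/fin.png

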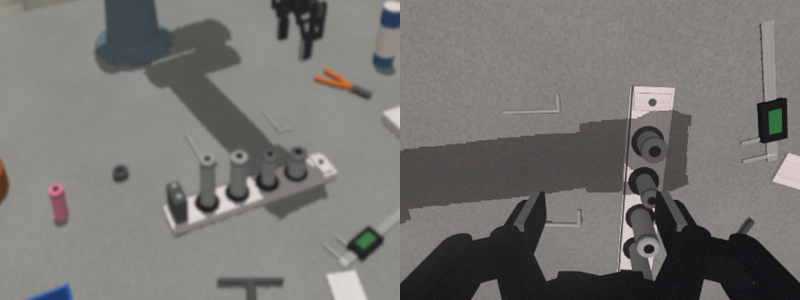

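The final view shows all four upright on their pads in descending height from the stop. The pink one is untouched and the gripper is clear. I'm handing in.

```bash
python3 -c "
from bench import hand_in; print(hand_in())"
```

```text
the job is handed in; nothing more can be done
None
```

All four mandrels stand upright on the rail's pads in the order 90, 75, 60, 45 mm, with the 90 next to the stop. I handed the job in at about 29 s of robot time. The pink look-alike was not touched.

| Mandrel | Last measured centre (x, y) | Pad centre (x, y) |
|---|---|---|
| 90 mm | (.6192, -.0499) | (.619, -.0505) |
| 75 mm | (.6217, .0113) | (.6215, .0111) |
| 60 mm | (.6243, .0751) | (.6243, .0743) |
| 45 mm | (.6275, .1373) | (.627, .1365) |

- **Centring:** by these wrist-camera readings each mandrel is within about 1 mm of its pad centre, against a camera calibration good to about 2 mm. The pad centre for the 45 is extrapolated from the other three, because that pad was not picked out when I checked it during placing.
- **Forces:** contact forces at the ends of moves stayed under about 8 N.
- **Checks that fell short:** in the last wrist picture the hole finder found nothing for the 60 and the 90. Their positions above come from the check made right after placing each. The final scene picture shows both still upright and on their pads.
- **Other:** my first two move calls were refused because the rows left out some fields. Nothing moved.

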